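Make up two customers' orders at the parts counter

TASK

Make up two orders from the parts lying in the middle of the counter: put the brake pad, the castle nut and the larger bearing in the long tray, and the smaller bearing and the oil filter in the square tray. Every part must end on the tray's floor, the same way up as it is now and not on another part or on the rim, with the oil filter standing upright. Leave the calculator, the carton and the grease tin where they are.

Things in the scene. Friction and masses are not known exactly. Their poses are not given: they have to be found in the camera images.
- long_tray_in (a point): Long shallow grey tray, 280 mm along its own x, 120 mm along its y, fixed to the counter; walls 4 mm thick, rim 14 mm above the counter. This point is the centre of its inner floor, 4 mm above the counter; z up.
- square_tray_in (a point): Square shallow grey tray, 170 x 170 mm, fixed to the counter; walls 4 mm thick, rim 14 mm above the counter. This point is the centre of its inner floor, 4 mm above the counter; x and y run parallel to its sides, z up.
- brake_pad_center (a point): Brake pad lying flat: dark steel back plate with a grey friction block in two halves on top; 108 mm along its own x with the end lugs, 42 mm wide along y (grasp it across the width), 17 mm high. 0.3 kg. Loose, starts on the counter among the stock. This point is its centre, half-way up; z up.
- castle_nut_center (a point): Hexagonal brass castle nut lying flat, slotted end up: 36 mm across flats (one pair of flats faces along its own y, the others 60 degrees apart; corners on its x), hexagon 16 mm high and 23 mm in all. 0.12 kg. Loose, starts on the counter among the stock. This point is its centre, half-way up; z up.
- large_bearing_center (a point): The larger open ball bearing, steel, lying flat: outer diameter 62 mm, bore 25 mm, 20 mm high. 0.22 kg. Loose, starts on the counter among the stock. This point is its centre, half-way up; z up.
- small_bearing_center (a point): The smaller open ball bearing, steel, lying flat: outer diameter 42 mm, bore 15 mm, 16 mm high. 0.1 kg. Loose, starts on the counter among the stock. This point is its centre, half-way up; z up.
- oil_filter_center (a point): White spin-on oil filter canister standing upright with its domed end up: diameter 64 mm (65 mm at the seam round its foot), 80 mm high. 0.3 kg. Loose, starts on the counter among the stock. This point is its centre, half-way up; z up.
- calculator: Bystander: grey desk calculator lying beyond the stock, 84 x 130 mm, 22 mm high. Origin at the centre of its underside. Loose; leave alone.
- carton: Bystander: small brown cardboard carton, 85 x 85 x 60 mm high, beyond the left tray. Origin at the centre of its underside. Loose; leave alone.
- grease_tin: Bystander: round steel tin, 72 mm diameter, 65 mm high, beyond the right tray. Origin at the centre of its underside. Loose; leave alone.
Things that resemble listed ones, but are neither listed nor needed, are in the scene too. What is shaped like the part that bears brake_pad_center but yellow is not meant.

How it is judged:
By the outcome, as a careful person would: the job done as asked, in the order asked, and still so for the second after the job is handed in, with the robot touching nothing.
It also fails if it takes over 134 s, if anything falls off the work surface, if the arm or the gripper's body presses on something with over 40 N, if the wrist force passes 120 N, or if a joint passes its speed limit or range.

ROBOT

A 7-joint arm with a two-finger parallel gripper is mounted at the origin on the work surface. World frame = base frame: x ahead of the robot, y to its left, z up, the work surface at z = 0. Lengths are in mm, angles in rad, forces in N, time in s.
With the tool pointing down it reaches from about 400 to 875 mm from the base axis. Payload 4.4 kg.
Tool frame: the origin (TCP) lies between the finger pads; the fingertips stand 22 mm ahead of it and the grasp point (between the pads) lies 3 mm ahead of it; z points along the fingers, y is the line along which they close (so a half turn about z gives the same grasp; the last joint's range is limited). The gripper opens to 85 mm and grips with 20 to 120 N. Pads are 22 mm wide; open, the fingers measure 114 mm over their backs; the gripper's body (76 mm by 85 mm) begins 54 mm behind the grasp point. The pads swing forward as they close: fully open they stand 13 mm farther back than shut.
Start: joints at [-1.323, 0.628, 0.038, 1.517, -0.027, 0.996, -0.02], TCP at [200.616, 618.281, 253.313] pointing down, gripper open.
Joint ranges: [-3.06, 3.06], [-0.37, 2.12], [-1.25, 1.32], [0.18, 2.47], [-1.1, 4.24], [0.23, 1.98], [-2.94, 2.94]. Speed limits (rad/s): [2.57, 2.57, 3.14, 3.14, 3.14, 3.14, 3.14].

INTERFACE

Orientations are given as [roll, pitch, yaw] about the fixed x, y, z axes, in that order (R = Rz(yaw) Ry(pitch) Rx(roll)).
In Python, from cell import ctrl gives the robot as it stands.
- The arm moves only by the tool step_arm, never from a script. Its argument "plan" is a list of rows, each an object of numbers: "dx", "dy", "dz": the shift along the tool's x, y, z scaled (see below); "ax", "ay", "az": the turn, a rotation vector about the tool's x, y, z scaled (see below); "gripper": the opening, from 0 (shut) to 1 (fully open). A call has 1 to 20 rows; each row shifts and turns the commanded pose from where the row before left it, along the tool's axes as they then stand; what a row does not reach is not made up. The controller multiplies each number of a shift by 0.3 m and each number of a turn by 90 degrees. A row lasts 1/8 s, in which the tool goes at most 62.5 mm and 10.7 degrees, less where a joint would pass 70% of its speed; a pose out of reach is approached as far as the arm can. A call with a number of a shift or a turn outside -1 to 1 is refused whole. A call with a gripper value outside its range is refused whole. The fingers move at their own pace and stop on an object; the grip force is fixed at half the most. Time passes only in rows, so rows that do not move let the fingers close. It gives the time, the measured TCP pose, the force, the opening and the grip force at its end, in the units of the state.
- ctrl.read_state(): the state, without advancing time (a new reading comes with each control period).
- ctrl.get_image(name): name is "scene" or "top"; returns a dict with "color" (384x512x3 uint8, red, green, blue), "range_z" (384x512 float32, mm along the optical axis (not along the pixel's ray), 0 where there is no reading), "fx", "fy", "cx", "cy" (pixels), "T" (4x4, takes a point from camera to world coordinates). Camera axes: x right, y down, z forward; pixel columns grow to the right and rows downward; lengths in mm; the calibration is good to about 2 mm. A picture is of the moment at which its call begins.
- ctrl.finish_job(): hands the job in; it is judged then, once.
The state is a dict: "clock": time; "qpos": joint angles; "qd": joint speeds; "tau": joint torques, N m; "eef_pos": TCP position; "tool_rot": TCP orientation; "force": force on the tool from outside, world axes, zero at the start; "torque": the same for the moment, N m; "width": finger opening in mm; "gripper_force": force on a finger pad.
Only numpy, scipy, OpenCV 4.12 (cv2) and the standard library are available. Lean on these libraries where they do the work, as an engineer would, in place of code of your own. Each camera call takes 0.05 s, during which the arm holds its last target. There are 200 camera calls.

## Working session

There is one attempt and no reset: what is moved stays moved. The work goes in short steps, Python scripts to look and compute and a tool call to move; the robot and the scene stay as the last step left them, time stands still between calls to the robot, and variables do not carry over. Pictures are saved under pics/ and viewed, at most 14 in all, crops included, and the job is handed in when it is done.

Besides the shell and the picture viewer there is one more tool, called as a command line: name --argument value ..., lists and objects as JSON in quotes. step_arm: Moves the arm, as the interface text tells. Shifts and turns lie within -1 to 1; 1 stands for 0.3 m of shift or 90 degrees of turn. Its arguments: {"type":"object","properties":{"plan":{"type":"array"}},"required":["plan"]}

```bash
ls; mkdir -p pics; cat > h.py <<'E'
from cell import ctrl
import numpy as np, cv2
def grab(n,save=None):
    d=ctrl.get_image(n)
    if save: cv2.imwrite('pics/'+save,d['color'][:,:,::-1])
    return d
def pts(d):
    z=d['range_z']; v,u=np.mgrid[:z.shape[0],:z.shape[1]]
    p=np.stack([(u-d['cx'])/d['fx']*z,(v-d['cy'])/d['fy']*z,z,np.ones_like(z)],-1)
    return (p@np.array(d['T']).T)[...,:3]
def ray(d,u,v,h):
    T=np.array(d['T']);r=T[:3,:3]@np.array([(u-d['cx'])/d['fx'],(v-d['cy'])/d['fy'],1]);o=T[:3,3]
    return o+r*(h-o[2])/r[2]
E
python3 - <<'E'
from h import *
for n in ('top','scene'):
    d=grab(n); cv2.imwrite(f'pics/{n}0.png',cv2.resize(d['color'][:,:,::-1],(800,600)))
    np.savez(f'{n}0.npz',**d); print(n,d['fx'],d['cx'],d['cy'],np.round(d['T'],3).tolist())
s=ctrl.read_state();print(s)
E
```

```text
pics
top 358.9308539889686 251.85357176396295 190.4654188773191 [[0.02, -0.997, 0.077, 481.173], [-1.0, -0.021, -0.012, 10.929], [0.014, -0.077, -0.997, 886.526], [0.0, 0.0, 0.0, 1.0]]
scene 470.9725731846671 248.29692879988878 189.30055300381122 [[0.185, 0.846, -0.501, 1134.279], [0.983, -0.157, 0.098, -123.858], [0.004, -0.51, -0.86, 1080.356], [0.0, 0.0, 0.0, 1.0]]
{'clock': 0.1, 'qpos': array([-1.32278892,  0.62922375,  0.03846375,  1.51824937, -0.02701069,
        0.99626363, -0.02000747]), 'qd': array([ 0.00036214, -0.00046583, -0.00110066, -0.00254368, -0.00131008,
        0.0005585 , -0.00108124]), 'tau': array([ 2.43290458e-03, -5.64536512e+01,  1.23023909e+00, -1.93972993e+01,
        1.12603160e-02,  5.52285783e-03,  1.30794200e-05]), 'eef_pos': array([200.46702703, 617.79087169, 252.5066636 ]), 'tool_rot': array([-3.13996701e+00,  1.61448696e-05,  2.82775703e+00]), 'force': array([-0.12242836,  1.22638758, -0.2042829 ]), 'torque': array([ 0.02635614, -0.01561963,  0.03648315]), 'gripper_force': 0.0, 'width': 85.55905441089968}
```

View pics/top0.png

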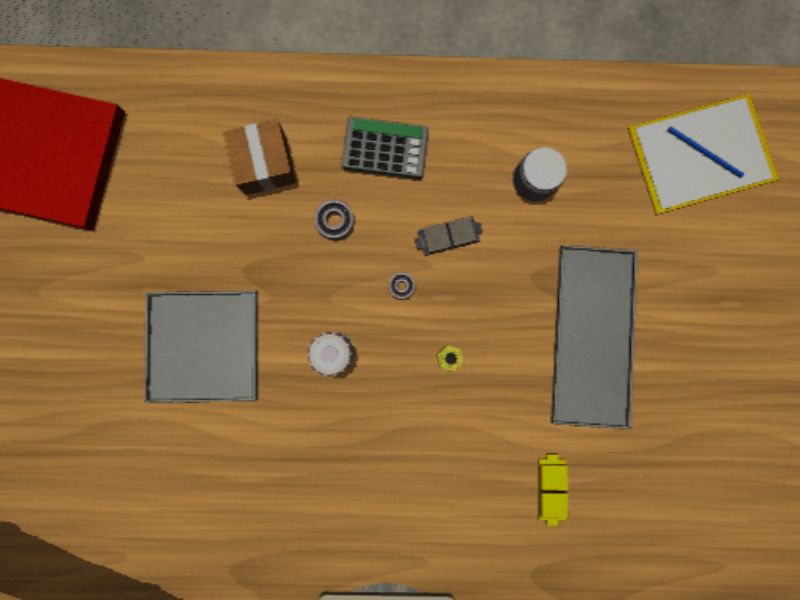

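View pics/scene0.png

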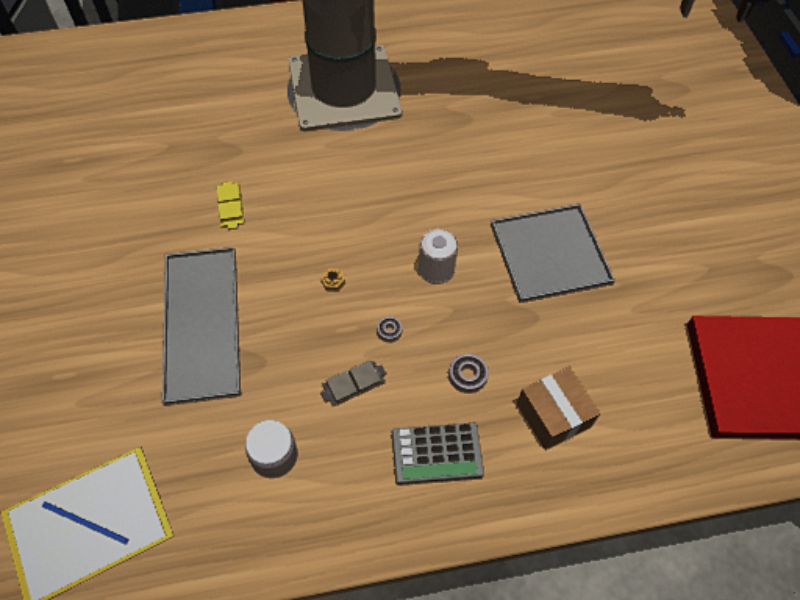

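The top view (800×600 px) shows these parts:

| Item | Pixel position |
|---|---|
| Large bearing | (334,219) |
| Brake pad | (449,236) |
| Small bearing | (401,286) |
| Filter | (330,354) |
| Nut | (451,358) |
| Square tray | (202,347) |
| Long tray | (594,337) |

The scene view shows the same layout. Next I'll measure them.

```bash
cat > m.py <<'E'
from h import *
def comps(d,lo=6):
    P=pts(d); ok=d['range_z']>0
    m=(ok&(P[...,2]>lo)&(P[...,2]<120)&(P[...,0]>250)&(P[...,0]<800)).astype(np.uint8)
    n,l,st,c=cv2.connectedComponentsWithStats(m)
    for i in range(1,n):
        if st[i,4]<40: continue
        q=P[l==i]; h=np.percentile(q[:,2],90)
        t=q[q[:,2]>h-5] if h>12 else q
        cs,_=cv2.findContours((l==i).astype(np.uint8),0,2)
        r=cv2.minAreaRect(t[:,:2].astype(np.float32))
        print(st[i,4],np.round(c[i]*800/512),'h',round(float(h),1),'rect',np.round(r[0],1),np.round(r[1],1),round(r[2],1),'mean',np.round(t[:,:2].mean(0),1))
if __name__=='__main__':
    for n in ('top','scene'):
        d=dict(np.load(n+'0.npz')); P=pts(d); print(n,'floor z',np.median(P[...,2][200:300,:]))
        comps(d)
E
python3 m.py
```

```text
top floor z -0.016017571691008925
1511 [258. 158.] h 60.8 rect [761.1 213.2] [86.6 85.1] 15.5 mean [758.5 213.7]
3916 [ 54. 173.] h 31.3 rect [736.  544.2] [167.1 153.8] 80.3 mean [731.8 535.9]
1145 [384. 156.] h 21.4 rect [771.7  20.8] [130.9  56.4] 89.8 mean [774.1  19.6]
890 [539. 173.] h 65.2 rect [ 745.3 -220.7] [65.6 62.8] 1.4 mean [ 745.3 -221.1]
119 [722. 163.] h 12.8 rect [ 780.7 -523.2] [80.  15.2] 54.0 mean [ 778.8 -522.6]
412 [333. 219.] h 20.1 rect [670.4  98.2] [59.5 59.4] 45.6 mean [670.7  97.9]
548 [448. 234.] h 17.9 rect [651.3 -83.9] [40.  77.8] 16.0 mean [651.  -83.5]
747 [595. 337.] h 14.7 rect [ 496.1 -315.1] [121.6 280.2] 87.1 mean [ 493.3 -314.4]
177 [400. 285.] h 16.9 rect [569.6  -9.3] [39.8 39.1] 0.5 mean [568.8  -9.2]
609 [195. 347.] h 15.2 rect [468.  299.3] [169.9 171.6] 2.3 mean [466.9 303. ]
652 [329. 353.] h 80.9 rect [461.8  93.1] [57.6 56.4] 76.2 mean [461.2  93.3]
198 [449. 358.] h 22.8 rect [459.7 -86.1] [28.8 33. ] 86.5 mean [457.7 -87. ]
405 [552. 479.] h 18.1 rect [ 273.4 -248.6] [46.8 40.1] 0.7 mean [ 274.4 -248.5]
scene floor z -0.681492312644
[... 340 characters left out ...]
.] h 21.7 rect [462.4 -89.7] [29.2 33.9] 44.0 mean [462.6 -89. ]
176 [389. 328.] h 15.4 rect [574. -11.] [41.4 39.9] 2.7 mean [573.7 -11.5]
3377 [745. 355.] h 31.3 rect [741.2 548. ] [174.  152.3] 78.1 mean [733.2 539.3]
405 [468. 372.] h 20.2 rect [675.7  96.8] [58.8 61. ] 25.0 mean [676.1  96.7]
515 [353. 381.] h 17.7 rect [655.8 -84.9] [41.7 78.2] 15.5 mean [656.  -84.6]
1379 [557. 402.] h 60.9 rect [763.8 211.5] [85.9 88.4] 13.4 mean [762.1 212.6]
962 [271. 448.] h 65.2 rect [ 749.5 -222. ] [64.4 64.6] 72.7 mean [ 749.9 -222.1]
1054 [433. 440.] h 21.2 rect [778.7  20.7] [128.9  51.6] 84.1 mean [776.5  17.5]
118 [ 62. 512.] h 13.0 rect [ 783.3 -526. ] [71.3  7.8] 57.6 mean [ 782.1 -527.8]
```

```bash
python3 - <<'E'
from h import *
for n,(u,v) in {'top':(451,358),'scene':(333,279)}.items():
    d=dict(np.load(n+'0.npz')); u=int(u*.64);v=int(v*.64)
    hsv=cv2.cvtColor(d['color'],cv2.COLOR_RGB2HSV); m=np.zeros(hsv.shape[:2],np.uint8)
    w=hsv[v-16:v+17,u-16:u+17]; print(n, w[16,16], w[3,3])
    mm=((w[...,0]>20)&(w[...,0]<40)&(w[...,1]>150)).astype(np.uint8); m[v-16:v+17,u-16:u+17]=mm
    c=np.argwhere(m)[:,::-1]; c=cv2.convexHull(c.astype(np.int32))[:,0]
    for h in (12,):
        p=np.array([ray(d,a,b,h)[:2] for a,b in c])
        print(cv2.minEnclosingCircle(p.astype(np.float32)))
        print([(a,round(float(np.ptp(p@[np.cos(np.radians(a)),np.sin(np.radians(a))])),1)) for a in range(-90,90,10)])
    cr=cv2.resize(d['color'][v-16:v+17,u-16:u+17,::-1],(300,300),interpolation=cv2.INTER_CUBIC)
    cv2.imwrite(f'pics/nut_{n}.png',cr)
a=np.hstack([cv2.imread('pics/nut_top.png'),cv2.imread('pics/nut_scene.png')]);cv2.imwrite('pics/nut.png',a)
E
```

```text
top [160  20  38] [ 16 159 165]
((457.4366760253906, -88.65235900878906), 20.734512329101562)
[(-90, 39.0), (-80, 38.4), (-70, 38.7), (-60, 40.7), (-50, 41.4), (-40, 41.1), (-30, 40.0), (-20, 37.6), (-10, 38.0), (0, 38.6), (10, 40.0), (20, 40.4), (30, 39.6), (40, 37.5), (50, 37.2), (60, 39.5), (70, 40.6), (80, 40.4)]
scene [ 16 121  59] [ 16 126 172]Traceback (most recent call last):
  File "<stdin>", line 7, in <module>
TypeError: 'NoneType' object is not subscriptable
```

step_arm --plan '[{"az": 0.1, "gripper": 1}, {"az": 0.1, "gripper": 1}, {"az": 0.1, "gripper": 1}, {"az": 0.1, "gripper": 1}, {"az": 0.1, "gripper": 1}, {"az": 0.11, "gripper": 1}]'

```text
invalid input
```

Minimum calipers at about -17°, 43° and 103° put the nut's flat normals there. The move was refused, so I'll give every field.

step_arm --plan '[{"dx": 0, "dy": 0, "dz": 0, "ax": 0, "ay": 0, "az": 0.1, "gripper": 1}, {"dx": 0, "dy": 0, "dz": 0, "ax": 0, "ay": 0, "az": 0.1, "gripper": 1}, {"dx": 0, "dy": 0, "dz": 0, "ax": 0, "ay": 0, "az": 0.1, "gripper": 1}, {"dx": 0, "dy": 0, "dz": 0, "ax": 0, "ay": 0, "az": 0.1, "gripper": 1}, {"dx": 0, "dy": 0, "dz": 0, "ax": 0, "ay": 0, "az": 0.1, "gripper": 1}, {"dx": 0, "dy": 0, "dz": 0, "ax": 0, "ay": 0, "az": 0.1, "gripper": 1}, {"dx": 0, "dy": 0, "dz": 0, "ax": 0, "ay": 0, "az": 0.1, "gripper": 1}, {"dx": 0, "dy": 0, "dz": 0, "ax": 0, "ay": 0, "az": 0.1, "gripper": 1}]'

```text
clock: 1.1
eef_pos: [200.4, 618.0, 252.8]
tool_rot: [-3.141, 0.001, 1.566]
force: [0.3, -1.0, 0.4]
width: 85.4
gripper_force: 0.0
```

step_arm --plan '[{"dx": -0.117, "dy": 0.0755, "dz": 0, "ax": 0, "ay": 0, "az": 0, "gripper": 1}, {"dx": -0.117, "dy": 0.0755, "dz": 0, "ax": 0, "ay": 0, "az": 0, "gripper": 1}, {"dx": -0.117, "dy": 0.0755, "dz": 0, "ax": 0, "ay": 0, "az": 0, "gripper": 1}, {"dx": -0.117, "dy": 0.0755, "dz": 0, "ax": 0, "ay": 0, "az": 0, "gripper": 1}, {"dx": -0.117, "dy": 0.0755, "dz": 0, "ax": 0, "ay": 0, "az": 0, "gripper": 1}, {"dx": -0.117, "dy": 0.0755, "dz": 0, "ax": 0, "ay": 0, "az": 0, "gripper": 1}, {"dx": -0.117, "dy": 0.0755, "dz": 0, "ax": 0, "ay": 0, "az": 0, "gripper": 1}, {"dx": -0.117, "dy": 0.0755, "dz": 0, "ax": 0, "ay": 0, "az": 0, "gripper": 1}, {"dx": -0.117, "dy": 0.0755, "dz": 0, "ax": 0, "ay": 0, "az": 0, "gripper": 1}, {"dx": -0.117, "dy": 0.0755, "dz": 0, "ax": 0, "ay": 0, "az": 0, "gripper": 1}, {"dx": -0.117, "dy": 0.0755, "dz": 0, "ax": 0, "ay": 0, "az": 0, "gripper": 1}, {"dx": -0.117, "dy": 0.0755, "dz": 0, "ax": 0, "ay": 0, "az": 0, "gripper": 1}, {"dx": -0.117, "dy": 0.0755, "dz": 0, "ax": 0, "ay": 0, "az": 0, "gripper": 1}, {"dx": -0.117, "dy": 0.0755, "dz": 0, "ax": 0, "ay": 0, "az": 0, "gripper": 1}, {"dx": -0.117, "dy": 0.0755, "dz": 0, "ax": 0, "ay": 0, "az": 0, "gripper": 1}, {"dx": -0.117, "dy": 0.0755, "dz": 0, "ax": 0, "ay": 0, "az": 0, "gripper": 1}, {"dx": -0.117, "dy": 0.0755, "dz": 0, "ax": 0, "ay": 0, "az": 0, "gripper": 1}, {"dx": -0.117, "dy": 0.0755, "dz": 0, "ax": 0, "ay": 0, "az": 0, "gripper": 1}, {"dx": -0.117, "dy": 0.0755, "dz": 0, "ax": 0, "ay": 0, "az": 0, "gripper": 1}, {"dx": -0.117, "dy": 0.0755, "dz": 0, "ax": 0, "ay": 0, "az": 0, "gripper": 1}]'

```text
clock: 3.6
eef_pos: [654.2, -84.5, 252.7]
tool_rot: [-3.141, -0.0, 1.571]
force: [0.3, 0.7, -1.1]
width: 85.5
gripper_force: 0.0
```

step_arm --plan '[{"dx": 0, "dy": 0, "dz": 0.1, "ax": 0, "ay": 0, "az": -0.09, "gripper": 1}, {"dx": 0, "dy": 0, "dz": 0.15, "ax": 0, "ay": 0, "az": -0.09, "gripper": 1}, {"dx": 0, "dy": 0, "dz": 0.15, "ax": 0, "ay": 0, "az": 0, "gripper": 1}, {"dx": 0, "dy": 0, "dz": 0.15, "ax": 0, "ay": 0, "az": 0, "gripper": 1}, {"dx": 0, "dy": 0, "dz": 0.04, "ax": 0, "ay": 0, "az": 0, "gripper": 1}]'

```text
clock: 4.22
eef_pos: [651.3, -83.0, 72.9]
tool_rot: [-3.136, -0.003, 1.854]
force: [-0.8, -0.1, 0.3]
width: 85.5
gripper_force: 0.0
```

```bash
python3 - <<'E'
from h import *
a=[]
for n,(u,v) in {'top':(290,155),'scene':(226,243)}.items():
    d=grab(n); u=max(75,u); a.append(cv2.resize(d['color'][v-60:v+60,u-75:u+75,::-1],(400,320)))
cv2.imwrite('pics/p1.png',np.hstack(a)); print(ctrl.read_state()['eef_pos'])
E
```

```text
[653.10358823 -83.46096455  75.19232552]
```

View pics/p1.png

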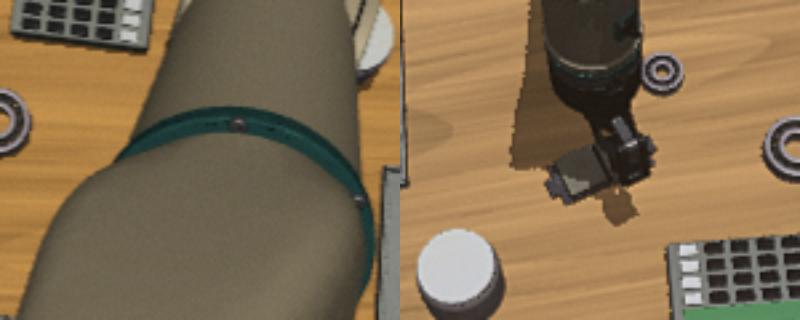

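The scene view (crop right half) shows the front finger at (630,150) above the pad, whose centre is near (601,170). The top view is blocked by the arm. I'll check the finger position by depth.

```bash
python3 - <<'E'
from h import *
d=grab('scene');P=pts(d)
m=(d['range_z']>0)&(abs(P[...,1]+84)<60)&(abs(P[...,0]-655)<90)
for lo,hi in((28,50),(50,70),(70,95)):
    q=P[m&(P[...,2]>lo)&(P[...,2]<hi)];print(lo,len(q),np.round(np.percentile(q,[2,50,98],axis=0),0).tolist() if len(q) else '')
q=P[m&(P[...,2]>75)&(P[...,2]<110)]
E
```

```text
28 0 
50 1 [[701.0, -76.0, 61.0], [701.0, -76.0, 61.0], [701.0, -76.0, 61.0]]
70 12 [[698.0, -80.0, 72.0], [704.0, -78.0, 79.0], [704.0, -75.0, 90.0]]
```

step_arm --plan '[{"dx": 0, "dy": 0, "dz": 0.08, "ax": 0, "ay": 0, "az": 0, "gripper": 1}, {"dx": 0, "dy": 0, "dz": 0.06, "ax": 0, "ay": 0, "az": 0, "gripper": 1}, {"dx": 0, "dy": 0, "dz": 0.027, "ax": 0, "ay": 0, "az": 0, "gripper": 1}, {"dx": 0, "dy": 0, "dz": 0, "ax": 0, "ay": 0, "az": 0, "gripper": 1}, {"dx": 0, "dy": 0, "dz": 0, "ax": 0, "ay": 0, "az": 0, "gripper": 0}, {"dx": 0, "dy": 0, "dz": 0, "ax": 0, "ay": 0, "az": 0, "gripper": 0}, {"dx": 0, "dy": 0, "dz": 0, "ax": 0, "ay": 0, "az": 0, "gripper": 0}, {"dx": 0, "dy": 0, "dz": 0, "ax": 0, "ay": 0, "az": 0, "gripper": 0}, {"dx": 0, "dy": 0, "dz": 0, "ax": 0, "ay": 0, "az": 0, "gripper": 0}, {"dx": 0, "dy": 0, "dz": 0, "ax": 0, "ay": 0, "az": 0, "gripper": 0}, {"dx": 0, "dy": 0, "dz": 0, "ax": 0, "ay": 0, "az": 0, "gripper": 0}, {"dx": 0, "dy": 0, "dz": 0, "ax": 0, "ay": 0, "az": 0, "gripper": 0}]'

```text
clock: 5.88
eef_pos: [654.5, -83.7, 27.1]
tool_rot: [3.14, 0.0, 1.854]
force: [0.1, 0.5, 5.5]
width: 37.8
gripper_force: 61.7
```

step_arm --plan '[{"dx": 0, "dy": 0, "dz": -0.05, "ax": 0, "ay": 0, "az": 0, "gripper": 0}, {"dx": 0, "dy": 0, "dz": -0.1, "ax": 0, "ay": 0, "az": 0, "gripper": 0}, {"dx": 0, "dy": 0, "dz": -0.1, "ax": 0, "ay": 0, "az": 0.07, "gripper": 0}, {"dx": 0, "dy": 0, "dz": -0.05, "ax": 0, "ay": 0, "az": 0.07, "gripper": 0}, {"dx": 0, "dy": 0, "dz": 0, "ax": 0, "ay": 0, "az": 0.07, "gripper": 0}, {"dx": -0.103, "dy": -0.048, "dz": 0, "ax": 0, "ay": 0, "az": 0, "gripper": 0}, {"dx": -0.103, "dy": -0.048, "dz": 0, "ax": 0, "ay": 0, "az": 0, "gripper": 0}, {"dx": -0.103, "dy": -0.048, "dz": 0, "ax": 0, "ay": 0, "az": 0, "gripper": 0}, {"dx": -0.103, "dy": -0.048, "dz": 0, "ax": 0, "ay": 0, "az": 0, "gripper": 0}, {"dx": -0.103, "dy": -0.048, "dz": 0, "ax": 0, "ay": 0, "az": 0, "gripper": 0}, {"dx": -0.103, "dy": -0.048, "dz": 0, "ax": 0, "ay": 0, "az": 0, "gripper": 0}, {"dx": -0.103, "dy": -0.048, "dz": 0, "ax": 0, "ay": 0, "az": 0, "gripper": 0}, {"dx": -0.103, "dy": -0.048, "dz": 0, "ax": 0, "ay": 0, "az": 0, "gripper": 0}, {"dx": -0.103, "dy": -0.048, "dz": 0, "ax": 0, "ay": 0, "az": 0, "gripper": 0}, {"dx": -0.103, "dy": -0.048, "dz": 0, "ax": 0, "ay": 0, "az": 0, "gripper": 0}, {"dx": 0, "dy": 0, "dz": 0, "ax": 0, "ay": 0, "az": 0, "gripper": 0}, {"dx": 0, "dy": 0, "dz": 0, "ax": 0, "ay": 0, "az": 0, "gripper": 0}]'

```text
clock: 8.0
eef_pos: [495.7, -384.5, 116.1]
tool_rot: [-3.141, -0.001, 1.524]
force: [-0.5, 0.7, -2.8]
width: 38.2
gripper_force: 61.0
```

```bash
python3 - <<'E'
from h import *
a=[]
for n,(u,v) in {'top':(380,215),'scene':(126,210)}.items():
    d=grab(n); a.append(cv2.resize(d['color'][v-90:v+90,u-112:u+112,::-1],(400,320)))
cv2.imwrite('pics/p2.png',np.hstack(a)); print(ctrl.read_state()['force'],ctrl.read_state()['width'])
E
```

```text
[ 0.95656329  0.19507258 -2.70448136] 38.33259109654292
```

View pics/p2.png

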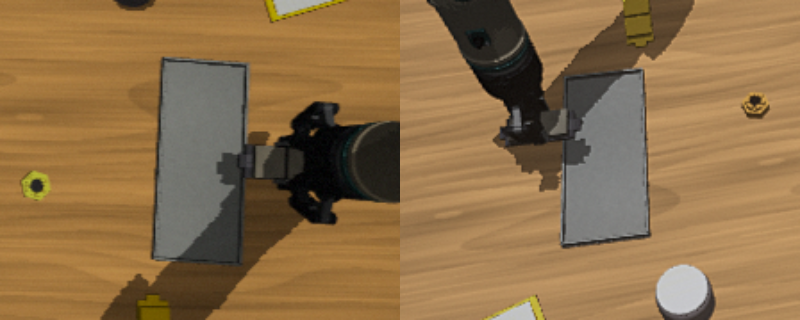

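The pictures show that the tray's long side (centre near (205,160) in the left crop) runs along world x, not y. I had misread the rectangle's angle. The pad is still held, so I'll turn it 90° and re-aim.

step_arm --plan '[{"dx": 0.0767, "dy": -0.0787, "dz": 0, "ax": 0, "ay": 0, "az": 0, "gripper": 0}, {"dx": 0.0767, "dy": -0.0787, "dz": 0, "ax": 0, "ay": 0, "az": 0, "gripper": 0}, {"dx": 0.0767, "dy": -0.0787, "dz": 0, "ax": 0, "ay": 0, "az": 0, "gripper": 0}, {"dx": 0, "dy": 0, "dz": 0, "ax": 0, "ay": 0, "az": 0.1, "gripper": 0}, {"dx": 0, "dy": 0, "dz": 0, "ax": 0, "ay": 0, "az": 0.1, "gripper": 0}, {"dx": 0, "dy": 0, "dz": 0, "ax": 0, "ay": 0, "az": 0.1, "gripper": 0}, {"dx": 0, "dy": 0, "dz": 0, "ax": 0, "ay": 0, "az": 0.1, "gripper": 0}, {"dx": 0, "dy": 0, "dz": 0, "ax": 0, "ay": 0, "az": 0.1, "gripper": 0}, {"dx": 0, "dy": 0, "dz": 0, "ax": 0, "ay": 0, "az": 0.1, "gripper": 0}, {"dx": 0, "dy": 0, "dz": 0, "ax": 0, "ay": 0, "az": 0.1, "gripper": 0}, {"dx": 0, "dy": 0, "dz": 0, "ax": 0, "ay": 0, "az": 0.1, "gripper": 0}, {"dx": 0, "dy": 0, "dz": 0, "ax": 0, "ay": 0, "az": 0.1, "gripper": 0}, {"dx": 0, "dy": 0, "dz": 0, "ax": 0, "ay": 0, "az": 0.1, "gripper": 0}, {"dx": 0, "dy": 0, "dz": 0, "ax": 0, "ay": 0, "az": 0, "gripper": 0}]'

```text
clock: 9.85
eef_pos: [428.9, -311.9, 116.0]
tool_rot: [-3.141, 0.0, -0.043]
force: [0.7, 1.1, -3.3]
width: 38.1
gripper_force: 61.2
```

```bash
python3 - <<'E'
from h import *
a=[]
for n,(u,v) in {'top':(380,215),'scene':(126,210)}.items():
    d=grab(n); a.append(cv2.resize(d['color'][v-90:v+90,u-112:u+112,::-1],(400,320)))
cv2.imwrite('pics/p3.png',np.hstack(a)); print(ctrl.read_state()['eef_pos'])
P=pts(grab('scene'))
E
```

```text
[ 428.63817928 -312.37270102  116.15066736]
```

View pics/p3.png

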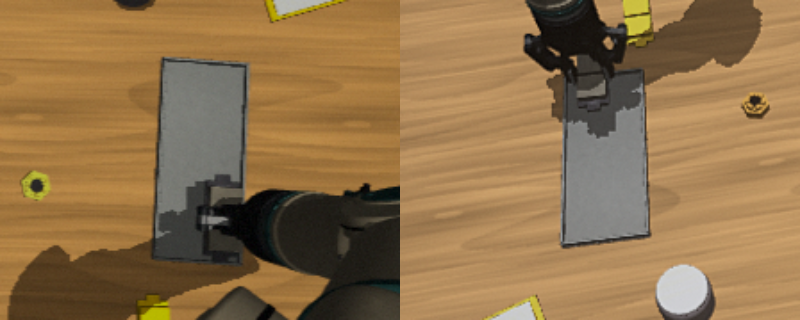

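The right crop shows the pad aligned over the tray's near end, around (592,90). I'll lower and release.

step_arm --plan '[{"dx": 0, "dy": 0, "dz": 0.11, "ax": 0, "ay": 0, "az": 0, "gripper": 0}, {"dx": 0, "dy": 0, "dz": 0.1, "ax": 0, "ay": 0, "az": 0, "gripper": 0}, {"dx": 0, "dy": 0, "dz": 0.05, "ax": 0, "ay": 0, "az": 0, "gripper": 0}, {"dx": 0, "dy": 0, "dz": 0.02, "ax": 0, "ay": 0, "az": 0, "gripper": 0}, {"dx": 0, "dy": 0, "dz": 0, "ax": 0, "ay": 0, "az": 0, "gripper": 0}, {"dx": 0, "dy": 0, "dz": 0, "ax": 0, "ay": 0, "az": 0, "gripper": 0}]'

```text
clock: 10.75
eef_pos: [428.5, -313.7, 33.0]
tool_rot: [3.141, -0.001, -0.047]
force: [0.3, 0.1, -2.9]
width: 37.8
gripper_force: 61.2
```

step_arm --plan '[{"dx": 0, "dy": 0, "dz": 0.005, "ax": 0, "ay": 0, "az": 0, "gripper": 0}, {"dx": 0, "dy": 0, "dz": 0, "ax": 0, "ay": 0, "az": 0, "gripper": 0.65}, {"dx": 0, "dy": 0, "dz": 0, "ax": 0, "ay": 0, "az": 0, "gripper": 0.65}, {"dx": 0, "dy": 0, "dz": 0, "ax": 0, "ay": 0, "az": 0, "gripper": 0.65}, {"dx": 0, "dy": 0, "dz": 0, "ax": 0, "ay": 0, "az": 0, "gripper": 0.65}, {"dx": 0, "dy": 0, "dz": -0.06, "ax": 0, "ay": 0, "az": 0, "gripper": 0.65}, {"dx": 0, "dy": 0, "dz": -0.1, "ax": 0, "ay": 0, "az": 0, "gripper": 0.65}, {"dx": 0, "dy": 0, "dz": -0.1, "ax": 0, "ay": 0, "az": 0, "gripper": 0.65}, {"dx": 0.012, "dy": -0.1257, "dz": 0, "ax": 0, "ay": 0, "az": 0, "gripper": 0.65}, {"dx": 0.012, "dy": -0.1257, "dz": 0, "ax": 0, "ay": 0, "az": 0, "gripper": 0.65}, {"dx": 0.012, "dy": -0.1257, "dz": 0, "ax": 0, "ay": 0, "az": 0, "gripper": 0.65}, {"dx": 0.012, "dy": -0.1257, "dz": 0, "ax": 0, "ay": 0, "az": 0, "gripper": 0.65}, {"dx": 0.012, "dy": -0.1257, "dz": 0, "ax": 0, "ay": 0, "az": 0, "gripper": 0.65}, {"dx": 0.012, "dy": -0.1257, "dz": 0, "ax": 0, "ay": 0, "az": 0, "gripper": 0.65}, {"dx": 0, "dy": 0, "dz": 0, "ax": 0, "ay": 0, "az": -0.0875, "gripper": 0.75}, {"dx": 0, "dy": 0, "dz": 0, "ax": 0, "ay": 0, "az": -0.0875, "gripper": 0.75}, {"dx": 0, "dy": 0, "dz": 0, "ax": 0, "ay": 0, "az": 0, "gripper": 0.75}, {"dx": 0, "dy": 0, "dz": 0, "ax": 0, "ay": 0, "az": 0, "gripper": 0.75}]'

```text
clock: 13.0
eef_pos: [460.3, -88.4, 109.2]
tool_rot: [3.141, -0.001, 0.225]
force: [1.2, -0.3, 0.0]
width: 64.5
gripper_force: 0.0
```

```bash
python3 - <<'E'
from h import *
import m
a=[]
for n,(u,v) in {'top':(330,215),'scene':(180,210)}.items():
    d=grab(n); a.append(cv2.resize(d['color'][v-90:v+90,u-112:u+112,::-1],(400,320)))
    print(n); P=pts(d)
    q=P[(d['range_z']>0)&(P[...,2]>17)&(P[...,2]<28)&(P[...,0]>365)&(P[...,0]<640)&(P[...,1]<-230)&(P[...,1]>-400)]
    print(len(q),cv2.minAreaRect(q[:,:2].astype(np.float32)) if len(q) else '', np.median(q[:,2]) if len(q) else '')
cv2.imwrite('pics/p4.png',np.hstack(a))
E
```

```text
top
496 ((449.2104797363281, -319.6689453125), (59.82757568359375, 140.77676391601562), 68.61491394042969) 20.28987576338517
scene
312 ((498.8175048828125, -314.59136962890625), (113.7636489868164, 264.58026123046875), 87.22410583496094) 19.431180296471098
```

View pics/p4.png

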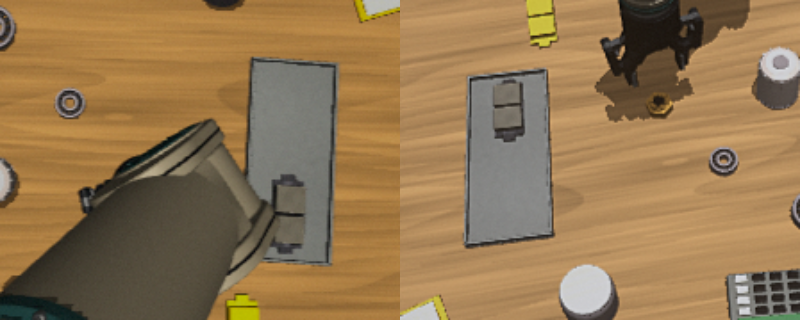

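The pad lies flat in the tray, near (508,110) in the right crop, with clearance all round. The nut is under the gripper.

step_arm --plan '[{"dx": 0, "dy": 0, "dz": 0.12, "ax": 0, "ay": 0, "az": 0, "gripper": 0.75}, {"dx": 0, "dy": 0, "dz": 0.1, "ax": 0, "ay": 0, "az": 0, "gripper": 0.75}, {"dx": 0, "dy": 0, "dz": 0.05, "ax": 0, "ay": 0, "az": 0, "gripper": 0.75}, {"dx": 0, "dy": 0, "dz": 0.013, "ax": 0, "ay": 0, "az": 0, "gripper": 0.75}, {"dx": 0, "dy": 0, "dz": 0, "ax": 0, "ay": 0, "az": 0, "gripper": 0}, {"dx": 0, "dy": 0, "dz": 0, "ax": 0, "ay": 0, "az": 0, "gripper": 0}, {"dx": 0, "dy": 0, "dz": 0, "ax": 0, "ay": 0, "az": 0, "gripper": 0}, {"dx": 0, "dy": 0, "dz": 0, "ax": 0, "ay": 0, "az": 0, "gripper": 0}, {"dx": 0, "dy": 0, "dz": 0, "ax": 0, "ay": 0, "az": 0, "gripper": 0}, {"dx": 0, "dy": 0, "dz": 0, "ax": 0, "ay": 0, "az": 0, "gripper": 0}, {"dx": 0, "dy": 0, "dz": 0, "ax": 0, "ay": 0, "az": 0, "gripper": 0}]'

```text
clock: 14.48
eef_pos: [460.6, -88.5, 24.6]
tool_rot: [3.141, -0.001, 0.228]
force: [-1.5, -0.1, 6.5]
width: 34.5
gripper_force: 60.6
```

step_arm --plan '[{"dx": 0, "dy": 0, "dz": -0.05, "ax": 0, "ay": 0, "az": 0, "gripper": 0}, {"dx": 0, "dy": 0, "dz": -0.1, "ax": 0, "ay": 0, "az": 0, "gripper": 0}, {"dx": 0, "dy": 0, "dz": -0.1, "ax": 0, "ay": 0, "az": 0, "gripper": 0}, {"dx": 0.0052, "dy": 0.1315, "dz": 0, "ax": 0, "ay": 0, "az": 0, "gripper": 0}, {"dx": 0.0052, "dy": 0.1315, "dz": 0, "ax": 0, "ay": 0, "az": 0, "gripper": 0}, {"dx": 0.0052, "dy": 0.1315, "dz": 0, "ax": 0, "ay": 0, "az": 0, "gripper": 0}, {"dx": 0.0052, "dy": 0.1315, "dz": 0, "ax": 0, "ay": 0, "az": 0, "gripper": 0}, {"dx": 0.0052, "dy": 0.1315, "dz": 0, "ax": 0, "ay": 0, "az": 0, "gripper": 0}, {"dx": 0.0052, "dy": 0.1315, "dz": 0, "ax": 0, "ay": 0, "az": 0, "gripper": 0}, {"dx": 0, "dy": 0, "dz": 0, "ax": 0, "ay": 0, "az": 0, "gripper": 0}, {"dx": 0, "dy": 0, "dz": 0.1, "ax": 0, "ay": 0, "az": 0, "gripper": 0}, {"dx": 0, "dy": 0, "dz": 0.08, "ax": 0, "ay": 0, "az": 0, "gripper": 0}, {"dx": 0, "dy": 0, "dz": 0.035, "ax": 0, "ay": 0, "az": 0, "gripper": 0}, {"dx": 0, "dy": 0, "dz": 0.01, "ax": 0, "ay": 0, "az": 0, "gripper": 0}, {"dx": 0, "dy": 0, "dz": 0, "ax": 0, "ay": 0, "az": 0, "gripper": 0}, {"dx": 0, "dy": 0, "dz": 0, "ax": 0, "ay": 0, "az": 0, "gripper": 0}]'

```text
clock: 16.48
eef_pos: [523.3, -316.9, 32.1]
tool_rot: [3.141, -0.001, 0.228]
force: [0.6, 0.0, -1.7]
width: 34.4
gripper_force: 60.3
```

step_arm --plan '[{"dx": 0, "dy": 0, "dz": 0.01, "ax": 0, "ay": 0, "az": 0, "gripper": 0}, {"dx": 0, "dy": 0, "dz": 0, "ax": 0, "ay": 0, "az": 0, "gripper": 0}, {"dx": 0, "dy": 0, "dz": 0, "ax": 0, "ay": 0, "az": 0, "gripper": 0.6}, {"dx": 0, "dy": 0, "dz": 0, "ax": 0, "ay": 0, "az": 0, "gripper": 0.6}, {"dx": 0, "dy": 0, "dz": 0, "ax": 0, "ay": 0, "az": 0, "gripper": 0.6}, {"dx": 0, "dy": 0, "dz": -0.05, "ax": 0, "ay": 0, "az": 0, "gripper": 0.6}, {"dx": 0, "dy": 0, "dz": -0.1, "ax": 0, "ay": 0, "az": 0, "gripper": 0.6}, {"dx": 0, "dy": 0, "dz": -0.1, "ax": 0, "ay": 0, "az": 0, "gripper": 1}, {"dx": 0.0798, "dy": -0.1232, "dz": 0, "ax": 0, "ay": 0, "az": 0, "gripper": 1}, {"dx": 0.0798, "dy": -0.1232, "dz": 0, "ax": 0, "ay": 0, "az": 0, "gripper": 1}, {"dx": 0.0798, "dy": -0.1232, "dz": 0, "ax": 0, "ay": 0, "az": 0, "gripper": 1}, {"dx": 0.0798, "dy": -0.1232, "dz": 0, "ax": 0, "ay": 0, "az": 0, "gripper": 1}, {"dx": 0.0798, "dy": -0.1232, "dz": 0, "ax": 0, "ay": 0, "az": 0, "gripper": 1}, {"dx": 0.0798, "dy": -0.1232, "dz": 0, "ax": 0, "ay": 0, "az": 0, "gripper": 1}, {"dx": 0.0798, "dy": -0.1232, "dz": 0, "ax": 0, "ay": 0, "az": 0, "gripper": 1}, {"dx": 0.0798, "dy": -0.1232, "dz": 0, "ax": 0, "ay": 0, "az": 0, "gripper": 1}, {"dx": 0.0798, "dy": -0.1232, "dz": 0, "ax": 0, "ay": 0, "az": 0, "gripper": 1}, {"dx": 0.0798, "dy": -0.1232, "dz": 0, "ax": 0, "ay": 0, "az": 0, "gripper": 1}, {"dx": 0, "dy": 0, "dz": 0, "ax": 0, "ay": 0, "az": 0, "gripper": 1}, {"dx": 0, "dy": 0, "dz": 0, "ax": 0, "ay": 0, "az": 0, "gripper": 1}]'

```text
clock: 18.98
eef_pos: [672.3, 96.8, 104.0]
tool_rot: [3.14, -0.0, 0.228]
force: [-0.1, -1.2, 0.1]
width: 85.2
gripper_force: 0.0
```

```bash
python3 - <<'E'
from h import *
a=[]
for n,(u,v) in {'top':(360,195),'scene':(210,215)}.items():
    d=grab(n); a.append(cv2.resize(d['color'][v-90:v+90,u-112:u+112,::-1],(400,320)))
cv2.imwrite('pics/p5.png',np.hstack(a))
E
```

```text
(no output)
```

View pics/p5.png

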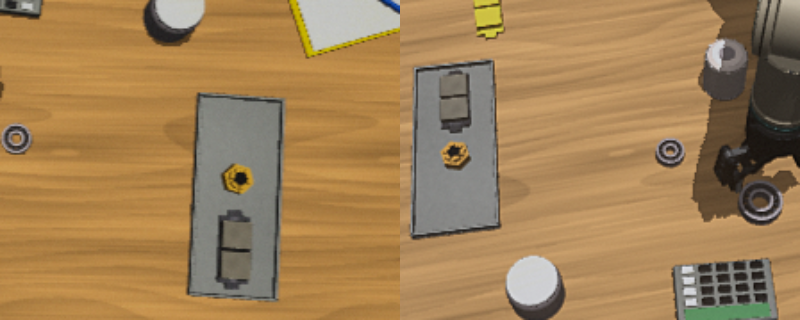

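The nut lies flat in the tray at (238,178) in the left crop, just ahead of the pad. Now the large bearing.

step_arm --plan '[{"dx": 0, "dy": 0, "dz": 0.12, "ax": 0, "ay": 0, "az": 0, "gripper": 1}, {"dx": 0, "dy": 0, "dz": 0.1, "ax": 0, "ay": 0, "az": 0, "gripper": 1}, {"dx": 0, "dy": 0, "dz": 0.045, "ax": 0, "ay": 0, "az": 0, "gripper": 1}, {"dx": 0, "dy": 0, "dz": 0.01, "ax": 0, "ay": 0, "az": 0, "gripper": 1}, {"dx": 0, "dy": 0, "dz": 0, "ax": 0, "ay": 0, "az": 0, "gripper": 0}, {"dx": 0, "dy": 0, "dz": 0, "ax": 0, "ay": 0, "az": 0, "gripper": 0}, {"dx": 0, "dy": 0, "dz": 0, "ax": 0, "ay": 0, "az": 0, "gripper": 0}, {"dx": 0, "dy": 0, "dz": 0, "ax": 0, "ay": 0, "az": 0, "gripper": 0}, {"dx": 0, "dy": 0, "dz": 0, "ax": 0, "ay": 0, "az": 0, "gripper": 0}, {"dx": 0, "dy": 0, "dz": 0, "ax": 0, "ay": 0, "az": 0, "gripper": 0}]'

```text
clock: 20.32
eef_pos: [673.6, 96.9, 23.0]
tool_rot: [3.141, -0.003, 0.228]
force: [-0.4, -0.6, 5.8]
width: 60.2
gripper_force: 64.4
```

step_arm --plan '[{"dx": 0, "dy": 0, "dz": -0.05, "ax": 0, "ay": 0, "az": 0, "gripper": 0}, {"dx": 0, "dy": 0, "dz": -0.1, "ax": 0, "ay": 0, "az": 0, "gripper": 0}, {"dx": 0, "dy": 0, "dz": -0.1, "ax": 0, "ay": 0, "az": 0.09, "gripper": 0}, {"dx": 0, "dy": 0, "dz": 0, "ax": 0, "ay": 0, "az": 0.09, "gripper": 0}, {"dx": -0.0185, "dy": 0.1276, "dz": 0, "ax": 0, "ay": 0, "az": 0, "gripper": 0}, {"dx": -0.0185, "dy": 0.1276, "dz": 0, "ax": 0, "ay": 0, "az": 0, "gripper": 0}, {"dx": -0.0185, "dy": 0.1276, "dz": 0, "ax": 0, "ay": 0, "az": 0, "gripper": 0}, {"dx": -0.0185, "dy": 0.1276, "dz": 0, "ax": 0, "ay": 0, "az": 0, "gripper": 0}, {"dx": -0.0185, "dy": 0.1276, "dz": 0, "ax": 0, "ay": 0, "az": 0, "gripper": 0}, {"dx": -0.0185, "dy": 0.1276, "dz": 0, "ax": 0, "ay": 0, "az": 0, "gripper": 0}, {"dx": -0.0185, "dy": 0.1276, "dz": 0, "ax": 0, "ay": 0, "az": 0, "gripper": 0}, {"dx": -0.0185, "dy": 0.1276, "dz": 0, "ax": 0, "ay": 0, "az": 0, "gripper": 0}, {"dx": -0.0185, "dy": 0.1276, "dz": 0, "ax": 0, "ay": 0, "az": 0, "gripper": 0}, {"dx": -0.0185, "dy": 0.1276, "dz": 0, "ax": 0, "ay": 0, "az": 0, "gripper": 0}, {"dx": -0.0185, "dy": 0.1276, "dz": 0, "ax": 0, "ay": 0, "az": 0, "gripper": 0}, {"dx": 0, "dy": 0, "dz": 0, "ax": 0, "ay": 0, "az": 0, "gripper": 0}, {"dx": 0, "dy": 0, "dz": 0.1, "ax": 0, "ay": 0, "az": 0, "gripper": 0}, {"dx": 0, "dy": 0, "dz": 0, "ax": 0, "ay": 0, "az": 0, "gripper": 0}]'

```text
clock: 22.58
eef_pos: [587.6, -317.2, 64.2]
tool_rot: [-3.138, 0.003, -0.054]
force: [-0.2, 0.9, -2.8]
width: 60.1
gripper_force: 65.9
```

```bash
python3 - <<'E'
from h import *
a=[]
for n,(u,v) in {'top':(380,200),'scene':(126,215)}.items():
    d=grab(n); a.append(cv2.resize(d['color'][v-60:v+60,u-75:u+75,::-1],(400,320)))
cv2.imwrite('pics/p6.png',np.hstack(a))
E
```

View pics/p6.png

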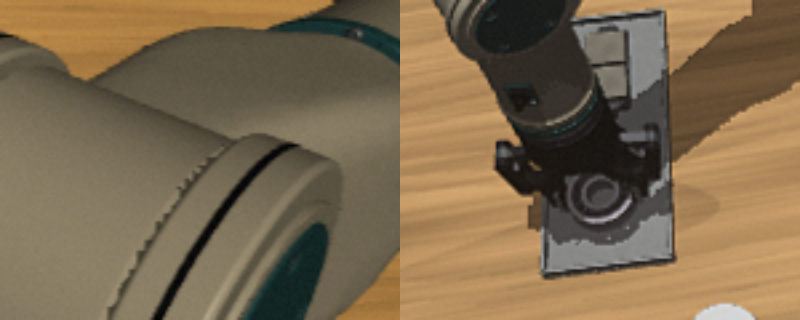

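The scene crop shows the bearing held over the tray's far part, at (600,195). I'll lower it.

step_arm --plan '[{"dx": 0, "dy": 0, "dz": 0, "ax": 0, "ay": 0, "az": 0, "gripper": 0}, {"dx": 0, "dy": 0, "dz": 0.08, "ax": 0, "ay": 0, "az": 0, "gripper": 0}, {"dx": 0, "dy": 0, "dz": 0.03, "ax": 0, "ay": 0, "az": 0, "gripper": 0}, {"dx": 0, "dy": 0, "dz": 0, "ax": 0, "ay": 0, "az": 0, "gripper": 0}, {"dx": 0, "dy": 0, "dz": 0, "ax": 0, "ay": 0, "az": 0, "gripper": 0}]'

```text
clock: 23.3
eef_pos: [588.5, -320.0, 32.8]
tool_rot: [3.141, 0.0, -0.055]
force: [0.1, -0.1, -2.2]
width: 59.6
gripper_force: 65.9
```

step_arm --plan '[{"dx": 0.005, "dy": 0, "dz": 0.018, "ax": 0, "ay": 0, "az": 0, "gripper": 0}, {"dx": 0, "dy": 0, "dz": 0, "ax": 0, "ay": 0, "az": 0, "gripper": 0}, {"dx": 0, "dy": 0, "dz": 0, "ax": 0, "ay": 0, "az": 0, "gripper": 0.82}, {"dx": 0, "dy": 0, "dz": 0, "ax": 0, "ay": 0, "az": 0, "gripper": 0.82}, {"dx": 0, "dy": 0, "dz": 0, "ax": 0, "ay": 0, "az": 0, "gripper": 0.82}, {"dx": 0, "dy": 0, "dz": -0.05, "ax": 0, "ay": 0, "az": 0, "gripper": 0.82}, {"dx": 0, "dy": 0, "dz": -0.1, "ax": 0, "ay": 0, "az": 0, "gripper": 0.82}, {"dx": 0, "dy": 0, "dz": -0.1, "ax": 0, "ay": 0, "az": 0, "gripper": 0.82}, {"dx": -0.014, "dy": -0.1286, "dz": 0, "ax": 0, "ay": 0, "az": 0, "gripper": 0.82}, {"dx": -0.014, "dy": -0.1286, "dz": 0, "ax": 0, "ay": 0, "az": 0, "gripper": 0.82}, {"dx": -0.014, "dy": -0.1286, "dz": 0, "ax": 0, "ay": 0, "az": 0, "gripper": 0.82}, {"dx": -0.014, "dy": -0.1286, "dz": 0, "ax": 0, "ay": 0, "az": 0, "gripper": 0.82}, {"dx": -0.014, "dy": -0.1286, "dz": 0, "ax": 0, "ay": 0, "az": 0, "gripper": 0.82}, {"dx": -0.014, "dy": -0.1286, "dz": 0, "ax": 0, "ay": 0, "az": 0, "gripper": 0.82}, {"dx": -0.014, "dy": -0.1286, "dz": 0, "ax": 0, "ay": 0, "az": 0, "gripper": 0.82}, {"dx": -0.014, "dy": -0.1286, "dz": 0, "ax": 0, "ay": 0, "az": 0, "gripper": 0.82}, {"dx": 0, "dy": 0, "dz": 0, "ax": 0, "ay": 0, "az": 0, "gripper": 0.82}, {"dx": 0, "dy": 0, "dz": 0, "ax": 0, "ay": 0, "az": 0, "gripper": 0.82}]'

```text
clock: 25.55
eef_pos: [573.7, -10.5, 103.3]
tool_rot: [3.141, -0.002, -0.055]
force: [0.5, -0.5, 0.6]
width: 69.8
gripper_force: 0.0
```

```bash
python3 - <<'E'
from h import *
a=[]
for n,(u,v) in {'top':(360,195),'scene':(210,215)}.items():
    d=grab(n); a.append(cv2.resize(d['color'][v-90:v+90,u-112:u+112,::-1],(400,320)))
cv2.imwrite('pics/p7.png',np.hstack(a))
E
```

```text
(no output)
```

View pics/p7.png

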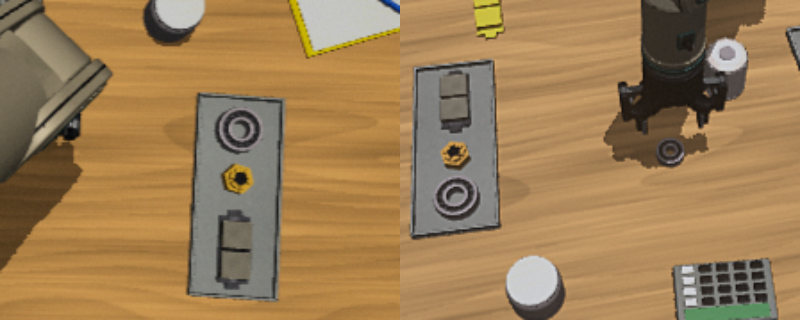

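The long tray now holds all three parts, flat and apart: (240,130), (238,178) and (235,247) in the left crop. Now the small bearing.

step_arm --plan '[{"dx": -0.005, "dy": 0, "dz": 0.11, "ax": 0, "ay": 0, "az": 0, "gripper": 0.82}, {"dx": 0, "dy": 0, "dz": 0.1, "ax": 0, "ay": 0, "az": 0, "gripper": 0.82}, {"dx": 0, "dy": 0, "dz": 0.04, "ax": 0, "ay": 0, "az": 0, "gripper": 0.82}, {"dx": 0, "dy": 0, "dz": 0.01, "ax": 0, "ay": 0, "az": 0, "gripper": 0.82}, {"dx": 0, "dy": 0, "dz": 0, "ax": 0, "ay": 0, "az": 0, "gripper": 0}, {"dx": 0, "dy": 0, "dz": 0, "ax": 0, "ay": 0, "az": 0, "gripper": 0}, {"dx": 0, "dy": 0, "dz": 0, "ax": 0, "ay": 0, "az": 0, "gripper": 0}, {"dx": 0, "dy": 0, "dz": 0, "ax": 0, "ay": 0, "az": 0, "gripper": 0}, {"dx": 0, "dy": 0, "dz": 0, "ax": 0, "ay": 0, "az": 0, "gripper": 0}, {"dx": 0, "dy": 0, "dz": 0, "ax": 0, "ay": 0, "az": 0, "gripper": 0}, {"dx": 0, "dy": 0, "dz": 0, "ax": 0, "ay": 0, "az": 0, "gripper": 0}]'

```text
clock: 27.02
eef_pos: [572.6, -10.2, 25.8]
tool_rot: [3.141, -0.002, -0.055]
force: [-0.8, -0.7, 6.4]
width: 38.9
gripper_force: 60.9
```

step_arm --plan '[{"dx": 0, "dy": 0, "dz": -0.05, "ax": 0, "ay": 0, "az": 0, "gripper": 0}, {"dx": 0, "dy": 0, "dz": -0.1, "ax": 0, "ay": 0, "az": 0, "gripper": 0}, {"dx": 0, "dy": 0, "dz": -0.1, "ax": 0, "ay": 0, "az": 0, "gripper": 0}, {"dx": 0, "dy": 0, "dz": -0.1, "ax": 0, "ay": 0, "az": 0, "gripper": 0}, {"dx": -0.031, "dy": -0.1279, "dz": 0, "ax": 0, "ay": 0, "az": 0, "gripper": 0}, {"dx": -0.031, "dy": -0.1279, "dz": 0, "ax": 0, "ay": 0, "az": 0, "gripper": 0}, {"dx": -0.031, "dy": -0.1279, "dz": 0, "ax": 0, "ay": 0, "az": 0, "gripper": 0}, {"dx": -0.031, "dy": -0.1279, "dz": 0, "ax": 0, "ay": 0, "az": 0, "gripper": 0}, {"dx": -0.031, "dy": -0.1279, "dz": 0, "ax": 0, "ay": 0, "az": 0, "gripper": 0}, {"dx": -0.031, "dy": -0.1279, "dz": 0, "ax": 0, "ay": 0, "az": 0, "gripper": 0}, {"dx": -0.031, "dy": -0.1279, "dz": 0, "ax": 0, "ay": 0, "az": 0, "gripper": 0}, {"dx": -0.031, "dy": -0.1279, "dz": 0, "ax": 0, "ay": 0, "az": 0, "gripper": 0}, {"dx": 0, "dy": 0, "dz": 0, "ax": 0, "ay": 0, "az": -0.06, "gripper": 0}, {"dx": 0, "dy": 0, "dz": 0.15, "ax": 0, "ay": 0, "az": 0, "gripper": 0}, {"dx": 0, "dy": 0, "dz": 0.1, "ax": 0, "ay": 0, "az": 0, "gripper": 0}, {"dx": 0, "dy": 0, "dz": 0.06, "ax": 0, "ay": 0, "az": 0, "gripper": 0}, {"dx": 0, "dy": 0, "dz": 0.01, "ax": 0, "ay": 0, "az": 0, "gripper": 0}, {"dx": 0, "dy": 0, "dz": 0, "ax": 0, "ay": 0, "az": 0, "gripper": 0}, {"dx": 0, "dy": 0, "dz": 0, "ax": 0, "ay": 0, "az": 0, "gripper": 0}]'

```text
clock: 29.4
eef_pos: [515.1, 301.2, 34.6]
tool_rot: [-3.141, -0.002, 0.04]
force: [0.4, -1.0, -1.2]
width: 39.2
gripper_force: 60.7
```

step_arm --plan '[{"dx": 0, "dy": 0, "dz": 0.0145, "ax": 0, "ay": 0, "az": 0, "gripper": 0}, {"dx": 0, "dy": 0, "dz": 0, "ax": 0, "ay": 0, "az": 0, "gripper": 0}, {"dx": 0, "dy": 0, "dz": 0, "ax": 0, "ay": 0, "az": 0, "gripper": 0.7}, {"dx": 0, "dy": 0, "dz": 0, "ax": 0, "ay": 0, "az": 0, "gripper": 0.7}, {"dx": 0, "dy": 0, "dz": 0, "ax": 0, "ay": 0, "az": 0, "gripper": 0.7}, {"dx": 0, "dy": 0, "dz": -0.05, "ax": 0, "ay": 0, "az": 0, "gripper": 0.7}, {"dx": 0, "dy": 0, "dz": -0.15, "ax": 0, "ay": 0, "az": 0, "gripper": 1}, {"dx": 0, "dy": 0, "dz": -0.15, "ax": 0, "ay": 0, "az": 0, "gripper": 1}, {"dx": 0, "dy": 0, "dz": -0.1, "ax": 0, "ay": 0, "az": 0, "gripper": 1}, {"dx": -0.0327, "dy": 0.1148, "dz": 0, "ax": 0, "ay": 0, "az": 0, "gripper": 1}, {"dx": -0.0327, "dy": 0.1148, "dz": 0, "ax": 0, "ay": 0, "az": 0, "gripper": 1}, {"dx": -0.0327, "dy": 0.1148, "dz": 0, "ax": 0, "ay": 0, "az": 0, "gripper": 1}, {"dx": -0.0327, "dy": 0.1148, "dz": 0, "ax": 0, "ay": 0, "az": 0, "gripper": 1}, {"dx": -0.0327, "dy": 0.1148, "dz": 0, "ax": 0, "ay": 0, "az": 0, "gripper": 1}, {"dx": -0.0327, "dy": 0.1148, "dz": 0, "ax": 0, "ay": 0, "az": 0, "gripper": 1}, {"dx": 0, "dy": 0, "dz": 0, "ax": 0, "ay": 0, "az": 0, "gripper": 1}, {"dx": 0, "dy": 0, "dz": 0, "ax": 0, "ay": 0, "az": 0, "gripper": 1}]'

```text
clock: 31.52
eef_pos: [464.1, 92.7, 164.6]
tool_rot: [-3.141, -0.001, 0.04]
force: [0.1, 0.8, -0.2]
width: 85.4
gripper_force: 0.0
```

```bash
python3 - <<'E'
from h import *
a=[]
for n,(u,v) in {'top':(160,215),'scene':(310,165)}.items():
    d=grab(n); a.append(cv2.resize(d['color'][v-90:v+90,u-112:u+112,::-1],(400,320)))
cv2.imwrite('pics/p8.png',np.hstack(a))
E
```

```text
(no output)
```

View pics/p8.png

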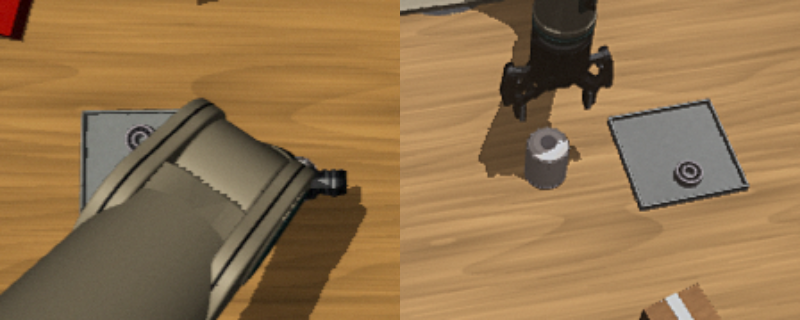

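The small bearing lies flat in the square tray at (688,175), and the filter is under the gripper. Grasp it high.

step_arm --plan '[{"dx": 0, "dy": 0, "dz": 0.12, "ax": 0, "ay": 0, "az": 0, "gripper": 1}, {"dx": 0, "dy": 0, "dz": 0.1, "ax": 0, "ay": 0, "az": 0, "gripper": 1}, {"dx": 0, "dy": 0, "dz": 0.1, "ax": 0, "ay": 0, "az": 0, "gripper": 1}, {"dx": 0, "dy": 0, "dz": 0.035, "ax": 0, "ay": 0, "az": 0, "gripper": 1}, {"dx": 0, "dy": 0, "dz": 0, "ax": 0, "ay": 0, "az": 0, "gripper": 1}, {"dx": 0, "dy": 0, "dz": 0, "ax": 0, "ay": 0, "az": 0, "gripper": 0}, {"dx": 0, "dy": 0, "dz": 0, "ax": 0, "ay": 0, "az": 0, "gripper": 0}, {"dx": 0, "dy": 0, "dz": 0, "ax": 0, "ay": 0, "az": 0, "gripper": 0}, {"dx": 0, "dy": 0, "dz": 0, "ax": 0, "ay": 0, "az": 0, "gripper": 0}, {"dx": 0, "dy": 0, "dz": 0, "ax": 0, "ay": 0, "az": 0, "gripper": 0}, {"dx": 0, "dy": 0, "dz": 0, "ax": 0, "ay": 0, "az": 0, "gripper": 0}]'

```text
clock: 33.0
eef_pos: [464.2, 92.2, 58.6]
tool_rot: [-3.141, -0.002, 0.04]
force: [-1.1, 0.1, 5.9]
width: 62.1
gripper_force: 65.8
```

step_arm --plan '[{"dx": 0, "dy": 0, "dz": -0.05, "ax": 0, "ay": 0, "az": 0, "gripper": 0}, {"dx": 0, "dy": 0, "dz": -0.08, "ax": 0, "ay": 0, "az": 0, "gripper": 0}, {"dx": 0, "dy": 0, "dz": -0.05, "ax": 0, "ay": 0, "az": 0, "gripper": 0}, {"dx": -0.0101, "dy": -0.1143, "dz": 0, "ax": 0, "ay": 0, "az": 0, "gripper": 0}, {"dx": -0.0101, "dy": -0.1143, "dz": 0, "ax": 0, "ay": 0, "az": 0, "gripper": 0}, {"dx": -0.0101, "dy": -0.1143, "dz": 0, "ax": 0, "ay": 0, "az": 0, "gripper": 0}, {"dx": -0.0101, "dy": -0.1143, "dz": 0, "ax": 0, "ay": 0, "az": 0, "gripper": 0}, {"dx": -0.0101, "dy": -0.1143, "dz": 0, "ax": 0, "ay": 0, "az": 0, "gripper": 0}, {"dx": -0.0101, "dy": -0.1143, "dz": 0, "ax": 0, "ay": 0, "az": 0, "gripper": 0}, {"dx": 0, "dy": 0, "dz": 0, "ax": 0, "ay": 0, "az": 0, "gripper": 0}, {"dx": 0, "dy": 0, "dz": 0.08, "ax": 0, "ay": 0, "az": 0, "gripper": 0}, {"dx": 0, "dy": 0, "dz": 0.05, "ax": 0, "ay": 0, "az": 0, "gripper": 0}, {"dx": 0, "dy": 0, "dz": 0.02, "ax": 0, "ay": 0, "az": 0, "gripper": 0}, {"dx": 0, "dy": 0, "dz": 0, "ax": 0, "ay": 0, "az": 0, "gripper": 0}, {"dx": 0, "dy": 0, "dz": 0, "ax": 0, "ay": 0, "az": 0, "gripper": 0}]'

```text
clock: 34.88
eef_pos: [437.8, 296.9, 67.1]
tool_rot: [-3.141, -0.001, 0.039]
force: [-0.4, 0.4, -1.3]
width: 62.5
gripper_force: 66.6
```

step_arm --plan '[{"dx": 0, "dy": 0, "dz": 0.01, "ax": 0, "ay": 0, "az": 0, "gripper": 0}, {"dx": 0, "dy": 0, "dz": 0.004, "ax": 0, "ay": 0, "az": 0, "gripper": 0}, {"dx": 0, "dy": 0, "dz": 0, "ax": 0, "ay": 0, "az": 0, "gripper": 0}, {"dx": 0, "dy": 0, "dz": 0, "ax": 0, "ay": 0, "az": 0, "gripper": 1}, {"dx": 0, "dy": 0, "dz": 0, "ax": 0, "ay": 0, "az": 0, "gripper": 1}, {"dx": 0, "dy": 0, "dz": 0, "ax": 0, "ay": 0, "az": 0, "gripper": 1}, {"dx": 0, "dy": 0, "dz": 0, "ax": 0, "ay": 0, "az": 0, "gripper": 1}, {"dx": 0, "dy": 0, "dz": -0.04, "ax": 0, "ay": 0, "az": 0, "gripper": 1}, {"dx": 0, "dy": 0, "dz": -0.1, "ax": 0, "ay": 0, "az": 0, "gripper": 1}, {"dx": 0, "dy": 0, "dz": -0.15, "ax": 0, "ay": 0, "az": 0, "gripper": 1}, {"dx": 0, "dy": 0, "dz": -0.15, "ax": 0, "ay": 0, "az": 0, "gripper": 1}, {"dx": 0, "dy": 0, "dz": -0.1, "ax": 0, "ay": 0, "az": 0, "gripper": 1}, {"dx": -0.08, "dy": -0.12, "dz": 0, "ax": 0, "ay": 0, "az": 0, "gripper": 1}, {"dx": -0.08, "dy": -0.12, "dz": 0, "ax": 0, "ay": 0, "az": 0, "gripper": 1}, {"dx": -0.08, "dy": -0.12, "dz": 0, "ax": 0, "ay": 0, "az": 0, "gripper": 1}, {"dx": -0.08, "dy": -0.12, "dz": 0, "ax": 0, "ay": 0, "az": 0, "gripper": 1}, {"dx": -0.08, "dy": -0.12, "dz": 0, "ax": 0, "ay": 0, "az": 0, "gripper": 1}, {"dx": -0.08, "dy": -0.12, "dz": 0, "ax": 0, "ay": 0, "az": 0, "gripper": 1}, {"dx": 0, "dy": 0, "dz": 0, "ax": 0, "ay": 0, "az": 0, "gripper": 1}, {"dx": 0, "dy": 0, "dz": 0, "ax": 0, "ay": 0, "az": 0, "gripper": 1}]'

```text
clock: 37.38
eef_pos: [285.3, 506.4, 224.9]
tool_rot: [3.141, -0.001, 0.039]
force: [0.5, -0.8, 0.2]
width: 85.1
gripper_force: 0.0
```

```bash
python3 - <<'E'
from h import *
import m
a=[]
for n in('top','scene'):
    d=grab(n); a.append(cv2.resize(d['color'][:,:,::-1],(400,300)));print(n);m.comps(d,6)
cv2.imwrite('pics/p9.png',np.hstack(a))
E
```

```text
top
1512 [258. 158.] h 60.8 rect [761.4 213.1] [86.8 85.1] 15.0 mean [758.4 213.6]
3914 [ 54. 173.] h 31.3 rect [738.9 544.8] [166.9 155.4] 78.7 mean [732.1 535.8]
1140 [384. 156.] h 21.3 rect [771.7  21.9] [129.   56.3] 89.8 mean [774.1  18.5]
889 [539. 174.] h 65.2 rect [ 745.5 -221. ] [65.7 62. ] 0.8 mean [ 745.5 -220.9]
116 [721. 162.] h 13.1 rect [ 781.  -519.9] [83.   8.4] 57.6 mean [ 779.1 -522.5]
757 [595. 338.] h 14.7 rect [ 496.1 -315.2] [121.3 280.1] 87.1 mean [ 490.  -314.9]
481 [596. 277.] h 24.2 rect [ 587.8 -315.5] [59.1 59.9] 1.9 mean [ 587.4 -316.2]
610 [195. 347.] h 15.0 rect [467.9 299. ] [170.1 171. ] 2.2 mean [465.6 304. ]
237 [197. 317.] h 20.3 rect [511.6 304. ] [38.6 41.8] 1.6 mean [511.9 303.6]
221 [594. 320.] h 26.7 rect [ 519.  -313.1] [27.4 30.1] 32.4 mean [ 519.2 -313.8]
895 [190. 369.] h 84.7 rect [433.9 298.7] [56.3 55.1] 42.2 mean [434.2 298.8]
754 [591. 383.] h 21.8 rect [ 422.6 -309.9] [41.  77.8] 87.2 mean [ 422.4 -309.2]
391 [552. 480.] h 18.2 rect [ 273.6 -248.2] [39.6 46.8] 89.6 mean [ 274.3 -248.5]
scene
234 [230. 208.] h 17.3 rect [ 277.6 -250.
[... 231 characters left out ...]
[514.5 301.8] [40.1 40.3] 70.4 mean [514.9 302.4]
481 [201. 284.] h 21.3 rect [ 428.3 -310.2] [38.2 79.7] 87.1 mean [ 429.  -309.9]
3362 [745. 355.] h 31.4 rect [740.7 549. ] [175.8 151.5] 79.1 mean [732.9 539.2]
189 [201. 331.] h 24.9 rect [ 526.9 -316.2] [31.9 32.7] 64.2 mean [ 525.1 -315.4]
459 [202. 368.] h 23.5 rect [ 592.7 -316.8] [59.6 59.5] 86.7 mean [ 592.6 -317.1]
1381 [557. 402.] h 61.0 rect [764.2 211.9] [85.9 85.8] 15.4 mean [761.8 212.9]
954 [271. 448.] h 65.3 rect [ 749.9 -222.2] [64.4 63.6] 76.9 mean [ 750.5 -222. ]
1057 [433. 440.] h 21.1 rect [777.8  20.8] [128.2  53.5] 85.9 mean [776.8  18.6]
111 [ 62. 512.] h 12.8 rect [ 781.4 -526.2] [68.7 10.5] 57.3 mean [ 782.  -527.9]
```

View pics/p9.png

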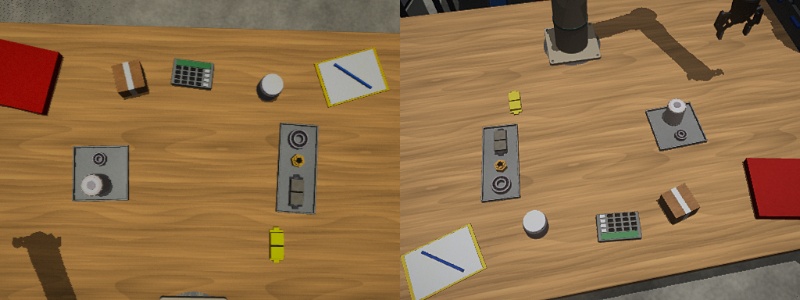

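The pictures show all five parts flat in their trays: the long tray at (297,168) and the square tray at (100,173) in the left half. Their top heights are 4 mm above those on the counter, and the bystanders have not moved. Handing in.

```bash
python3 -c "
from cell import ctrl
print(ctrl.finish_job())"
```

```text
the job is handed in; nothing more can be done
None
```

I handed in the job after about 37 s of robot time: the final camera check showed the brake pad, castle nut and larger bearing flat on the long tray's floor, the smaller bearing flat and the oil filter upright in the square tray, and the calculator, carton and grease tin unmoved.

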